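# Tighten the bench chuck on the tag punch bit

### The arm

A 6-joint arm with a two-finger parallel gripper is mounted at the origin on the work surface. World frame = base frame: x ahead of the robot, y to its left, z up, the work surface at z = 0. Lengths are in m, angles in degrees, forces in N, time in s.
With the tool pointing down it reaches from about 0.275 to 0.825 m from the base axis. Payload 5.2 kg.
Tool frame: the origin (TCP) lies on the centre line of the jaws, within the pads' length; the fingertips stand manip.finger_overhang ahead of it and the grasp point (between the pads) lies 2 mm behind it (manip.finger_overhang is the distance from the TCP to the fingertips, in m); z points along the fingers, y is the direction in which the jaws open and shut (so a half turn about z gives the same grasp; the last joint's range is limited). The gripper opens to 93 mm and grips with 3 to 60 N. Pads are 15 mm wide; open, the fingers measure 128 mm over their backs; the gripper's body (75 mm by 188 mm) begins 65 mm behind the grasp point.
Start: joints at [-11.62, 14.817, 87.949, -0, 77.235, -11.62], TCP at [0.55, 0, 0.236] pointing down, gripper open.
Joint ranges: [-179.93, 179.93], [-52.35, 119.4], [10.71, 147.94], [-69.91, 249.91], [12.55, 155.21], [-178.61, 178.61]. Speed limits (degrees/s): [147.25, 147.25, 180, 180, 180, 180].

### API

Orientations are given as a 3x3 rotation matrix whose columns are the frame's x, y, z axes.
In Python, from station import readout, imaging, workorder, manip gives the robot as it stands. The module is installed in compiled form; this text tells all that it offers.
- The arm moves only by the tool carry_out, never from a script. Its argument "increments" is a list of rows, each a list of 5 numbers: the opening, from 0 (shut) to 1 (fully open), then the shift along the world's x, y, z in units of 150 mm (1.0 is 150 mm), then the turn about the world's z in units of 45 degrees (1.0 is 45 degrees). In form: [[claw, x, y, z, roll], ...]. A call has exactly 5 rows; each row is the pose to reach, as a shift and turn from the pose commanded when the call began; what a row does not reach only later rows make up. A row lasts 1/12 s, in which the tool goes at most 41.7 mm and 7.16 degrees, less where a joint would pass 70% of its speed; a pose out of reach is approached as far as the arm can. A call with a number of a shift or a turn outside -1 to 1 is refused whole. A call with a gripper value outside its range is refused whole. The fingers move at their own pace and stop on an object; "grip_force" is the grip in N (left out, the last holds). Time passes only in rows, so rows that repeat a pose let the fingers close, or fill a call up. It gives the time, the measured TCP pose, the force and the opening at its end, in the units of the state.
- readout.sense(): the state, without advancing time (a new reading comes with each control period).
- imaging.snapshot(name): name is "scene" or "side" or "wrist"; returns a dict with "color" (480x640x3 uint8, red, green, blue), "fovy" (degrees; the focal length in pixels is half the picture's height over the tangent of half this angle, whatever the lens; pixels are square), "cx", "cy" (the principal point, pixels), "R" (3x3) and "t" (3): a world point X has camera coordinates R X + t. Camera axes: x right, y down, z forward; pixel columns grow to the right and rows downward; lengths in m; the calibration is good to about 2 mm. A picture is of the moment at which its call begins. There is no depth.
- workorder.sign_off(): hands the job in, once; it reports no verdict.
The state is a dict: "t": time; "qpos": joint angles; "joint_vel": joint speeds; "tau": joint torques, N m; "tool_pos": TCP position; "tcp_rot": TCP orientation; "contact_force": force on the tool from outside, world axes, zero at the start; "ft_torque": the same for the moment, N m; "opening": opening from 0.0 (shut) to 1.0 (fully open).
Only numpy, scipy, OpenCV 4.12 (cv2) and the standard library are available. Lean on these libraries where they do the work, as an engineer would, in place of code of your own. Each camera call takes 0.05 s, during which the arm holds its last target.

### The job

Two identical upright bench chucks are screwed to the tag-finishing bench, and the punch bit stands loose in the open jaws of one of them. Grip that chuck's ribbed sleeve and turn it clockwise, seen from above, until its jaws hold the bit tight, then let go. Leave the bit standing in its chuck, and leave the empty chuck's sleeve as it is.

Things in the scene. Friction and masses are not known exactly. Their poses are not given: they have to be found in the camera images.
- chuck_top (a point): Centre of the sleeve's top on the loaded chuck's upright turning axis, 72 mm above the bench. Chuck: fixed 90 mm square base 10 mm thick, post, round ribbed steel sleeve 50 mm in diameter, 36 to 72 mm above the bench, gripped across its diameter from above in any direction; three jaws reach up to 78 mm, the bit's point to 98 mm. The empty twin stands 160 mm or more away.
- chuck_sleeve (a joint): Turn of the loaded chuck's sleeve, rad, growing clockwise seen from above. 0 fully open; starts at 0 to 0.25; stop at 1.3. Its three jaws close 4.2 mm per rad and meet the bit near 0.95. Up to there it takes about 0.15 N m, then it grows stiffer (about 0.5 N m at 1.2) as the jaws press; turned to 1.1 or more the bit is tight. Let go, it springs back no lower than 1.05 and stays, jaws pressed.
- bit: Loose steel punch bit, 14 mm in diameter, 60 mm long, about 60 g, its thinner point (8 mm in diameter) up. It stands upright on the loaded chuck's axis, foot 38 mm above the bench. Origin: centre of its foot; z along it to the point.
- spare_mark (a point): Dark index notch in the top edge of the empty chuck's sleeve, 22 mm off that chuck's axis and 72 mm above the bench; it goes round with that sleeve, which is to be left as it is.
Things that resemble listed ones, but are neither listed nor needed, are in the scene too. Leave any brown, purple or white look-alike of the part that bears chuck_top alone.

How it is judged (in metres and radians):
At the end, for the whole second after the job is handed in: The loaded chuck's sleeve is turned past 0.85 rad and stays there, its jaws press on the bit with more than 8 N in all, and the bit stands at rest in the chuck: on its axis within 8 mm, upright within 10 degrees, not lifted more than 10 mm (value of joint chuck_sleeve above 0.85 rad and contact force between bit and anything else above 8 N and horizontal distance between bit and chuck_top below 0.008 m and angle between bit's own z axis and vertical below 0.17 rad and z of bit in the frame of chuck_top below -0.024 m and linear speed of bit below 0.02 m/s); the robot touches nothing.
It fails at once if the empty chuck's sleeve is turned (its notch moves more than 6 mm, about 15 degrees) (distance of spare_mark from where it was at the start of the episode above 0.006 m).
It fails at once if the bit is lifted out of its chuck (foot more than 15 mm up) (z of bit in the frame of chuck_top above -0.019 m).
It also fails if it takes over 32 s, if anything falls off the work surface, if the arm or the gripper's body presses on something with over 40 N, if the wrist force passes 120 N, or if a joint passes its speed limit or range.

## Working session

There is one attempt and no reset: what is moved stays moved. The work goes in short steps, Python scripts to look and compute and a tool call to move; the robot and the scene stay as the last step left them, time stands still between calls to the robot, and variables do not carry over. Pictures are saved under pics/ and viewed, and the job is handed in when it is done.

Besides the shell and the picture viewer there is one more tool, called as name(argument=value, ...) on one line, values as JSON. carry_out: Moves the arm, as the interface text tells. Its arguments: {"type":"object","properties":{"increments":{"type":"array","items":{"type":"array","items":{"type":"number"}}},"grip_force":{"type":"number"}},"required":["increments"]}

```bash
mkdir -p pics; python3 - <<'E'
from station import readout, imaging, workorder, manip
import cv2,pickle
print(readout.sense()); print(manip.finger_overhang)
for n in ("scene","side","wrist"):
    s=imaging.snapshot(n); pickle.dump(s,open(f"pics/{n}0.pkl","wb"))
    cv2.imwrite(f"pics/{n}0.png",s["color"][:,:,::-1]); print(n,s["fovy"],s["cx"],s["cy"],s["R"],s["t"])
E
```

```text
{'t': 0.0, 'qpos': array([-1.16211539e+01,  1.48582330e+01,  8.80099782e+01, -1.32888358e-03,
        7.72334711e+01, -1.16220498e+01]), 'joint_vel': array([-0.06342062,  0.1155288 , -0.03816759,  0.12016898,  0.15341918,
        0.02442666]), 'tau': array([ 2.41929010e-04, -4.37298238e+01, -2.84004611e+01,  7.19661056e-02,
        4.11791797e-02, -1.14769305e-04]), 'tool_pos': array([5.49495858e-01, 1.04007820e-04, 2.34835012e-01]), 'tcp_rot': array([[-2.04889926e-05,  9.99998481e-01, -1.74286801e-03],
       [ 9.99999944e-01,  2.10734710e-05,  3.35336650e-04],
       [ 3.35372868e-04, -1.74286104e-03, -9.99998425e-01]]), 'contact_force': array([ 0.32568185,  0.58755703, -0.50286372]), 'ft_torque': array([ 0.0600208 , -0.02111446, -0.01184882]), 'opening': 0.9970380990807401}
0.017
scene 43.79637068925038 317.51862505966653 241.3451027154904 [[-0.38525024  0.922761    0.00971538]
 [ 0.68931839  0.29475625 -0.66178464]
 [-0.61353273 -0.2482557  -0.74963104]] [ 0.18547775 -0.27391527  1.18927882]
side 56.53522119122537 318.26565396322786 236.4686330246745 [[-0.97153212 -0.23688888 -0.00299853]
 [-0.18469331  0.76527233 -0.61664142]
 [ 0.14837019 -0.59853314 -0.78723845]] [0.44840743 0.12621686 0.7708112 ]
wrist 60.655621566690705 320.189319875899 237.10216297902386 [[ 9.99998361e-01  5.14120574e-04 -1.73622279e-03]
 [ 9.54204994e-04 -9.64529086e-01  2.63974869e-01]
 [-1.53892247e-03 -2.63976093e-01 -9.64527996e-01]] [-0.54758009 -0.0311025   0.39121508]
```

View pics/scene0.png

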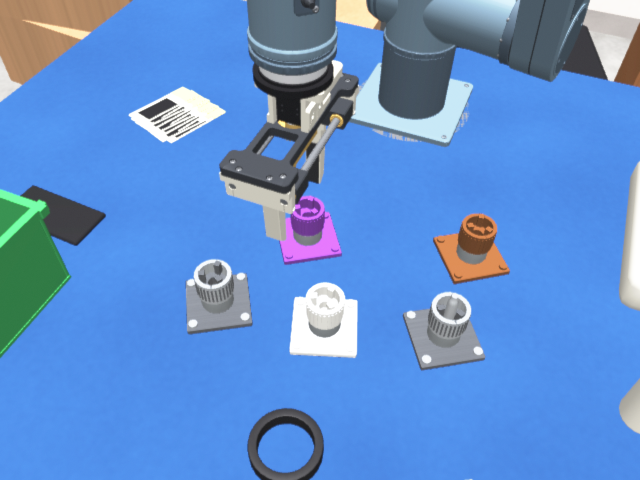

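View pics/side0.png

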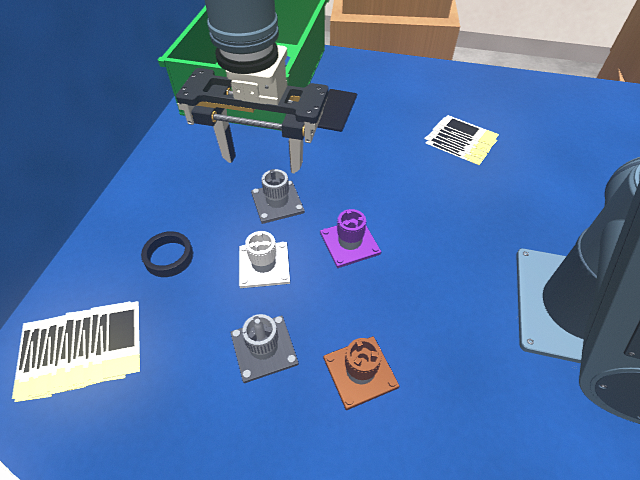

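View pics/wrist0.png

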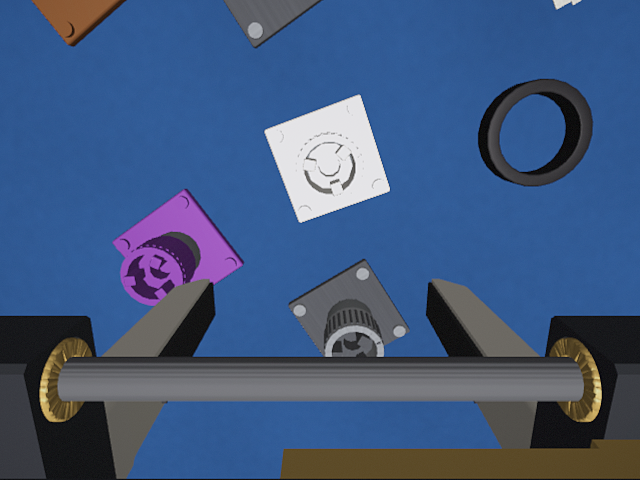

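Two grey chucks are the candidates: A at scene (214,278) / side (275,183), and B at scene (449,312) / side (260,333). The brown, purple and white ones are look-alikes. B seems to have a bit standing in it, so I'll enlarge both.

```bash
python3 - <<'E'
import cv2,numpy as np
a=cv2.imread("pics/scene0.png");b=cv2.imread("pics/side0.png")
f=lambda i,x,y:cv2.resize(i[y-40:y+40,x-50:x+50],(400,300)[:2],interpolation=cv2.INTER_CUBIC)
f=lambda i,x,y:cv2.resize(i[y-37:y+38,x-50:x+50],None,fx=4,fy=4,interpolation=cv2.INTER_CUBIC)
cv2.imwrite("pics/crop.png",np.vstack([np.hstack([f(a,214,283),f(a,449,315)]),np.hstack([f(b,275,190),f(b,260,333)])]))
E
```

```text
(no output)
```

View pics/crop.png

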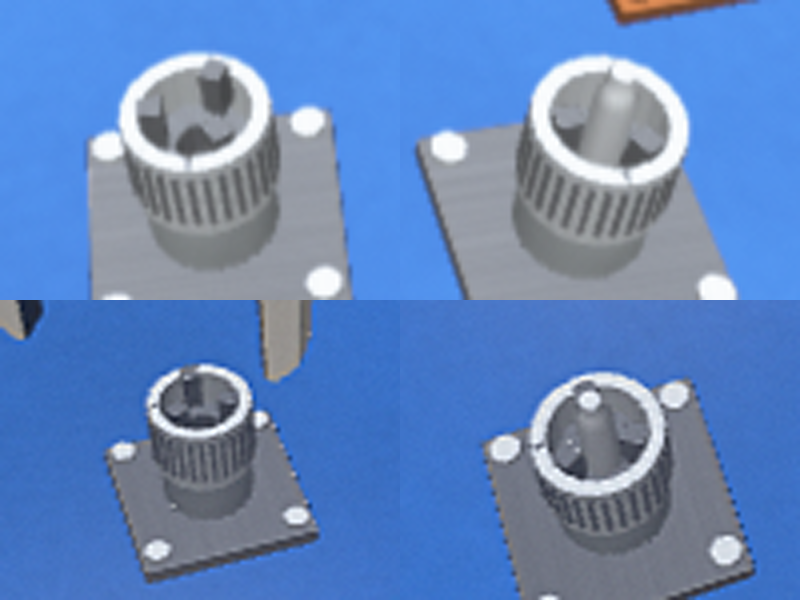

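B (right column) is loaded: a shank with its thinner, lighter point rises through the rim at scene (455,296) / side (257,321). A shows only its jaws and is empty. Now I'll measure B.

```bash
cat >h.py <<'E'
import numpy as np,pickle
def ray(s,u,v):
    f=240/np.tan(np.radians(s["fovy"]/2))
    R=np.array(s["R"]);d=R.T@np.array([(u-s["cx"])/f,(v-s["cy"])/f,1]);return -R.T@np.array(s["t"]),d
def onz(s,u,v,z):
    o,d=ray(s,u,v);return o+d*(z-o[2])/d[2]
def proj(s,X):
    f=240/np.tan(np.radians(s["fovy"]/2));c=np.array(s["R"])@X+s["t"];return f*c[0]/c[2]+s["cx"],f*c[1]/c[2]+s["cy"]
E
python3 - <<'E'
from h import *
import cv2
S=[pickle.load(open(f"pics/{n}0.pkl","rb")) for n in("scene","side")]
for nm,P,z in [("Brim",[(451.5,308),(259.7,327)],.072),("Bbit",[(454.7,296.2),(257.4,320.8)],.098),("Arim",[(213,271),(275,178)],.072)]:
    for s,p in zip(S,P): print(nm,onz(s,*p,z))
    A=0;b=0
    for s,p in zip(S,P):
        o,d=ray(s,*p);d/=np.linalg.norm(d);M=np.eye(3)-np.outer(d,d);A=A+M;b=b+M@o
    print(" tri",np.linalg.solve(A,b))
# overlay
import sys
c=np.mean([onz(S[0],451.5,308,.072),onz(S[1],259.7,327,.072)],0)
out=[]
for s,(x,y) in zip(S,[(449,315),(260,333)]):
    im=s["color"][:,:,::-1].copy();im=cv2.resize(im[y-37:y+38,x-50:x+50],None,fx=4,fy=4,interpolation=cv2.INTER_CUBIC)
    for r,zz in((.025,.072),(.004,.098)):
      pts=[((np.array(proj(s,np.array([c[0]+r*np.cos(a),c[1]+r*np.sin(a),zz])))-[x-50,y-37])*4+1.5).round().astype(int) for a in np.linspace(0,6.28,60)]
      cv2.polylines(im,[np.array(pts)],True,(0,0,255),1)
    out.append(im)
cv2.imwrite("pics/ov.png",np.hstack(out))
E
```

```text
Brim [0.50714896 0.19841134 0.072     ]
Brim [0.50509252 0.1934404  0.072     ]
 tri [0.50579841 0.19615608 0.07226729]
Bbit [0.50749889 0.19790907 0.098     ]
Bbit [0.50468455 0.1965438  0.098     ]
 tri [0.50547182 0.19690172 0.09631343]
Arim [ 0.57451572 -0.1158633   0.072     ]
Arim [ 0.57650942 -0.11661072  0.072     ]
 tri [ 0.57578787 -0.11485774  0.07389696]
```

View pics/ov.png

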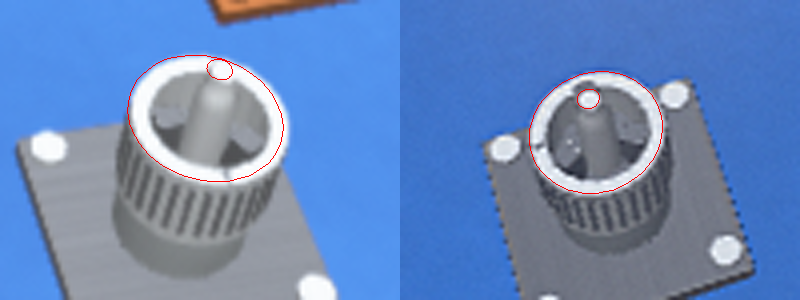

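```bash
python3 - <<'E'
from h import *
s=pickle.load(open("pics/scene0.pkl","rb"))
for n,p in dict(white=(325,295),brown=(478,229),purple=(308,209)).items():
    q=onz(s,*p,.072);print(n,q,np.linalg.norm(q[:2]-[.506,.197]),np.degrees(np.arctan2(q[1]-.197,q[0]-.506)))
E
```

```text
white [0.5521848  0.03945747 0.072     ] 0.16417272602725327 -73.66109665527235
brown [0.35522548 0.19933784 0.072     ] 0.15079264087424873 179.11166784866887
purple [ 0.41517708 -0.04382714  0.072     ] 0.25738398118654493 -110.66291848954083
```

carry_out(increments=[[1,-0.15,0.28,0,0],[1,-0.29,0.55,0,0],[1,-0.29,0.8,0,0],[1,-0.29,1.0,0,0],[1,-0.29,1.0,0,0]])

```text
t: 0.57
tool_pos: [0.5051, 0.1555, 0.2357]
tcp_rot: [[-0.005, 1.0, -0.0], [1.0, 0.005, 0.003], [0.003, -0.0, -1.0]]
contact_force: [-0.4, -0.1, 0.1]
opening: 0.999
```

```bash
python3 - <<'E'
from h import *
from station import imaging,readout
import cv2
s=imaging.snapshot("wrist");pickle.dump(s,open("pics/wrist1.pkl","wb"))
im=s["color"][:,:,::-1].copy()
for r,zz in((.025,.072),(.004,.098)):
    pts=[np.round(proj(s,np.array([.506+r*np.cos(a),.197+r*np.sin(a),zz]))).astype(int) for a in np.linspace(0,6.28,60)]
    cv2.polylines(im,[np.array(pts)],True,(0,0,255),1)
cv2.imwrite("pics/wrist1.png",im);print(readout.sense()["tool_pos"])
E
```

```text
[0.50566722 0.15283995 0.23549631]
```

View pics/wrist1.png

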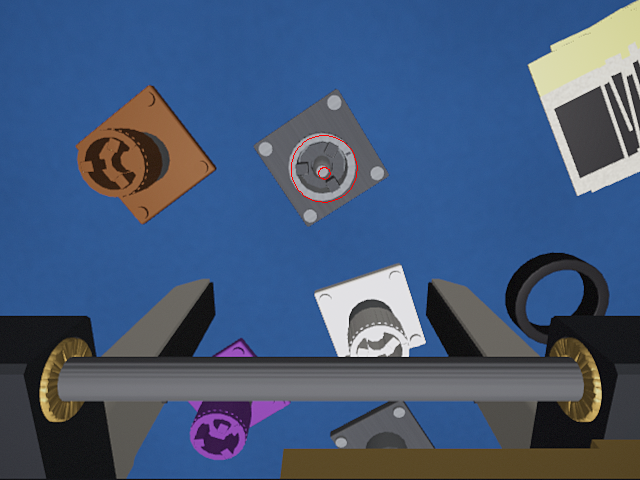

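```bash
python3 - <<'E'
import cv2
im=cv2.imread("pics/wrist1.png")[110:225,250:395]
cv2.imwrite("pics/w1c.png",cv2.resize(im,None,fx=5,fy=5,interpolation=cv2.INTER_CUBIC))
E
```

```text
(no output)
```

View pics/w1c.png

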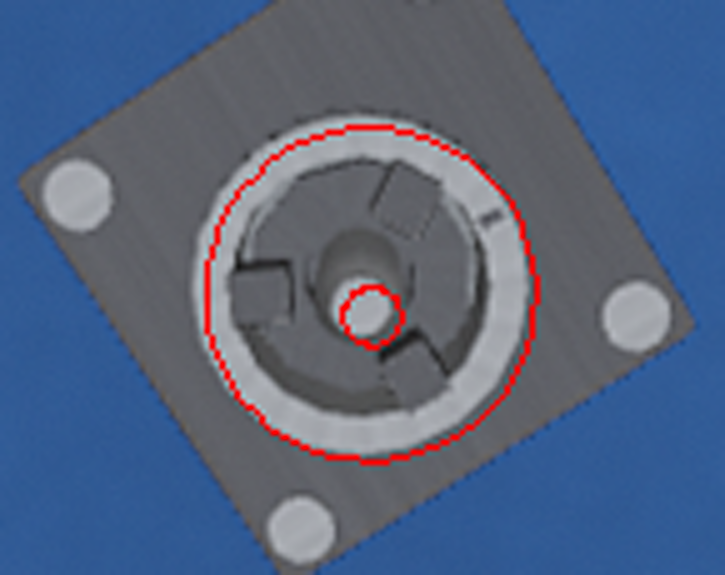

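carry_out(increments=[[1,-0.01,0.2,0,0],[1,-0.01,0.32,-0.15,0],[1,-0.01,0.32,-0.35,0],[1,-0.01,0.32,-0.5,0],[1,-0.01,0.32,-0.5,0]], grip_force=50)

```text
t: 1.03
tool_pos: [0.502, 0.1966, 0.1558]
tcp_rot: [[0.0, 1.0, -0.009], [1.0, -0.0, -0.002], [-0.002, -0.009, -1.0]]
contact_force: [-0.3, -0.9, -0.3]
opening: 1.002
```

```bash
python3 - <<'E'
from h import *
from station import imaging,readout
import cv2
o=[]
for n in("scene","side"):
    s=imaging.snapshot(n);o.append(s["color"][100:400,150:550,::-1])
print(readout.sense()["tool_pos"],readout.sense()["t"])
cv2.imwrite("pics/p2.png",np.hstack(o))
E
```

```text
[0.50488199 0.19693267 0.16023878] 1.1333
```

View pics/p2.png

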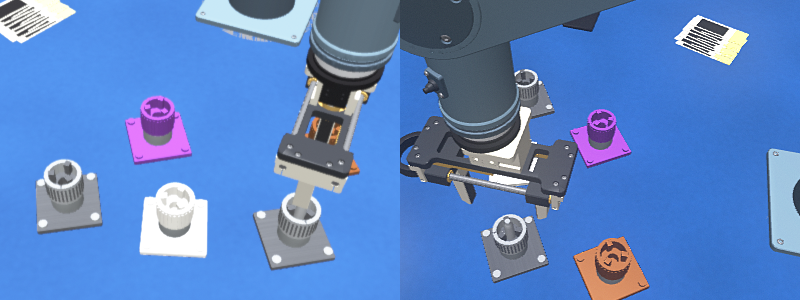

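The picture shows the jaws straddling B's axis: the side-view fingertips average (506,205), directly above the rim at (511,232). I'll descend.

carry_out(increments=[[1,0,0,-0.15,0],[1,0,0,-0.3,0],[1,0,0,-0.45,0],[1,0,0,-0.6,0],[1,0,0,-0.68,0]], grip_force=50)

```text
t: 1.55
tool_pos: [0.5058, 0.1972, 0.0585]
tcp_rot: [[0.001, 1.0, 0.001], [1.0, -0.001, -0.0], [-0.0, 0.001, -1.0]]
contact_force: [-0.3, -0.8, -0.3]
opening: 0.999
```

carry_out(increments=[[0.8,0,0,0,0],[0.7,0,0,0,0],[0.6,0,0,0,0],[0.6,0,0,0,0],[0.6,0,0,0,0]], grip_force=10)

```text
t: 1.97
tool_pos: [0.5061, 0.1981, 0.0602]
tcp_rot: [[0.0, 1.0, 0.003], [1.0, -0.0, 0.0], [0.0, 0.003, -1.0]]
contact_force: [0.7, 0.4, -0.5]
opening: 0.692
```

```bash
python3 - <<'E'
from h import *
from station import imaging,readout
import cv2
s=imaging.snapshot("wrist");cv2.imwrite("pics/w3.png",s["color"][:,:,::-1])
r=readout.sense();print(r["tool_pos"],r["t"],r["contact_force"],r["ft_torque"],r["opening"],r["qpos"])
E
```

```text
[0.50584715 0.19810361 0.05988957] 2.0167 [ 0.31009834 -0.11669447 -0.04712516] [-0.03853216 -0.00588037  0.00033082] 0.6457815541272187 [ 9.61839439e+00  2.44579882e+01  1.01423420e+02 -1.73980921e-04
  5.39897120e+01  9.61881079e+00]
```

View pics/w3.png

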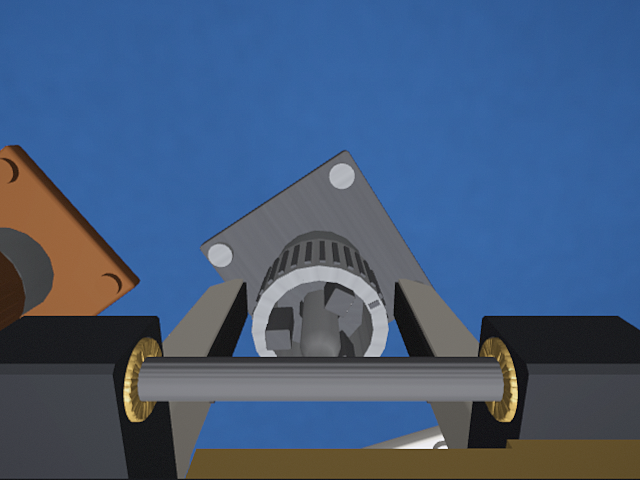

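The sleeve sits centred between the pads, with edges at 252 and 388 against pads at 246 and 395. I'll close on it.

carry_out(increments=[[0.55,0,0,0,0],[0.5,0,0,0,0],[0.45,0,0,0,0],[0.4,0,0,0,0],[0.4,0,0,0,0]], grip_force=20)

```text
t: 2.43
tool_pos: [0.5059, 0.1981, 0.0592]
tcp_rot: [[0.0, 1.0, 0.002], [1.0, -0.0, 0.0], [0.0, 0.002, -1.0]]
contact_force: [1.8, 0.5, 4.1]
opening: 0.538
```

carry_out(increments=[[0.4,0,0,0,0],[0.4,0,0,0,0],[0.3,0,0,0,0],[0.3,0,0,0,0],[0.3,0,0,0,0]], grip_force=50)

```text
t: 2.85
tool_pos: [0.5059, 0.1981, 0.0592]
tcp_rot: [[0.0, 1.0, 0.002], [1.0, -0.0, 0.0], [0.0, 0.002, -1.0]]
contact_force: [2.2, -0.5, 5.8]
opening: 0.533
```

```bash
cat >st.py <<'E'
from station import readout
r=readout.sense();R=r["tcp_rot"]
import numpy as np
print(r["t"],r["tool_pos"],r["contact_force"],r["ft_torque"],r["opening"],"yaw",np.degrees(np.arctan2(R[1][0],R[0][0])),r["qpos"][5])
E
python3 st.py
```

```text
2.85 [0.50589899 0.19809485 0.05920632] [ 2.19843325 -0.48381904  5.77643573] [-0.0799337 -0.3285994 -0.0331826] 0.5330277680532016 yaw 89.9953880690892 9.624440092126424
```

carry_out(increments=[[0.3,0,0,0,-0.1],[0.3,0,0,0,-0.2],[0.3,0,0,0,-0.3],[0.3,0,0,0,-0.4],[0.3,0,0,0,-0.5]])

```text
t: 3.27
tool_pos: [0.5059, 0.1981, 0.0592]
tcp_rot: [[0.386, 0.923, 0.002], [0.923, -0.386, 0.0], [0.001, 0.002, -1.0]]
contact_force: [2.2, -1.0, 5.7]
opening: 0.534
```

```bash
python3 st.py
```

```text
3.2667 [0.50588376 0.19811137 0.05923519] [ 2.2362804  -0.96360588  5.70233289] [ 0.02560288 -0.370416    0.12690612] 0.5343099131110686 yaw 67.30332850946358 32.32897751876146
```

carry_out(increments=[[0.3,0,0,0,-0.1],[0.3,0,0,0,-0.2],[0.3,0,0,0,-0.3],[0.3,0,0,0,-0.4],[0.3,0,0,0,-0.4]])

```text
t: 3.68
tool_pos: [0.5059, 0.1981, 0.0592]
tcp_rot: [[0.653, 0.758, 0.002], [0.758, -0.653, 0.0], [0.001, 0.001, -1.0]]
contact_force: [3.3, -0.9, 5.6]
opening: 0.536
```

```bash
python3 st.py
```

```text
3.6833 [0.50585081 0.19813019 0.05922334] [ 3.26287722 -0.85248842  5.61388172] [-0.03869361 -0.27350016 -0.13771646] 0.536401186311657 yaw 49.26422960792458 50.36159908039702
```

carry_out(increments=[[0.3,0,0,0,-0.08],[0.3,0,0,0,-0.16],[0.3,0,0,0,-0.24],[0.3,0,0,0,-0.24],[0.3,0,0,0,-0.24]])

```text
t: 4.1
tool_pos: [0.5058, 0.1981, 0.0592]
tcp_rot: [[0.781, 0.625, 0.002], [0.625, -0.781, 0.0], [0.002, 0.001, -1.0]]
contact_force: [3.1, -0.3, 6.0]
opening: 0.532
```

```bash
python3 st.py; python3 - <<'E'
from station import imaging
import cv2
s=imaging.snapshot("wrist");cv2.imwrite("pics/w4.png",s["color"][:,:,::-1])
E
```

```text
4.1 [0.50583691 0.19812849 0.05924561] [ 3.08863961 -0.27388691  6.03325692] [-0.05368117 -0.33658175 -0.14445525] 0.5318920230229366 yaw 38.67467755052586 60.94903266998218
```

View pics/w4.png

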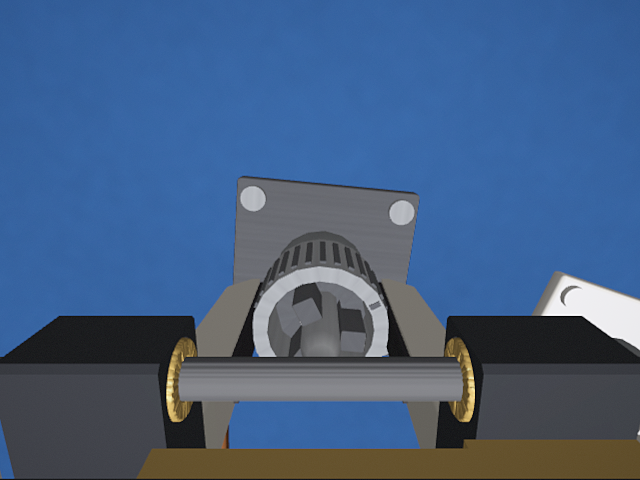

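The notch stays at (376,305) in the wrist view, so there's no slip. The sleeve has turned about 0.9 rad and I'll continue.

carry_out(increments=[[0.3,0,0,0,-0.06],[0.3,0,0,0,-0.12],[0.3,0,0,0,-0.18],[0.3,0,0,0,-0.2],[0.3,0,0,0,-0.2]], grip_force=60)

```text
t: 4.57
tool_pos: [0.5058, 0.1981, 0.0592]
tcp_rot: [[0.869, 0.495, 0.002], [0.495, -0.869, 0.0], [0.002, 0.001, -1.0]]
contact_force: [1.7, -0.5, 5.6]
opening: 0.531
```

```bash
python3 st.py
```

```text
4.5667 [0.50583836 0.19814371 0.05923039] [ 1.70086049 -0.46137374  5.57232451] [-0.07524009 -0.26448553  0.09685817] 0.5307723125683158 yaw 29.689226525937965 69.9527841771399
```

carry_out(increments=[[0.3,0,0,0,-0.03],[0.3,0,0,0,-0.06],[0.3,0,0,0,-0.1],[0.3,0,0,0,-0.1],[0.3,0,0,0,-0.1]], grip_force=60)

```text
t: 4.98
tool_pos: [0.5058, 0.1982, 0.0592]
tcp_rot: [[0.905, 0.426, 0.002], [0.426, -0.905, 0.0], [0.002, 0.001, -1.0]]
contact_force: [2.0, 0.8, 5.2]
opening: 0.533
```

```bash
python3 st.py
```

```text
4.9833 [0.50581949 0.19815114 0.05924854] [1.97637422 0.76653351 5.21323808] [-0.04421132 -0.29719485  0.11146335] 0.5327104781994111 yaw 25.22747695241285 74.41385220443794
```

```bash
python3 - <<'E'
from station import imaging
import cv2,numpy as np
s=imaging.snapshot("wrist");im=s["color"][:,:,::-1]
cv2.imwrite("pics/w5.png",np.hstack([cv2.resize(i[220:370,220:420],None,fx=2,fy=2,interpolation=cv2.INTER_CUBIC) for i in (cv2.imread("pics/w4.png"),im)]))
E
for i in 1 2 3; do python3 st.py; done
```

```text
5.0333 [0.50580405 0.19814055 0.05924382] [ 2.2258699  -1.01227746  5.91616063] [-0.04170982 -0.23880671  0.11533213] 0.5329463084136358 yaw 25.229709725424968 74.40881484423367
5.0333 [0.50580405 0.19814055 0.05924382] [ 2.2258699  -1.01227746  5.91616063] [-0.04170982 -0.23880671  0.11533213] 0.5329463084136358 yaw 25.229709725424968 74.40881484423367
5.0333 [0.50580405 0.19814055 0.05924382] [ 2.2258699  -1.01227746  5.91616063] [-0.04170982 -0.23880671  0.11533213] 0.5329463084136358 yaw 25.229709725424968 74.40881484423367
```

View pics/w5.png

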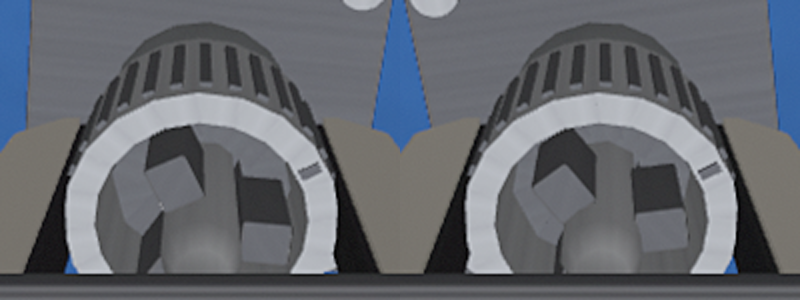

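No slip, and the torque has risen only about 0.25 N m, so the jaws are just starting to press. I'll turn it a little more for margin.

carry_out(increments=[[0.3,0,0,0,-0.03],[0.3,0,0,0,-0.06],[0.3,0,0,0,-0.08],[0.3,0,0,0,-0.08],[0.3,0,0,0,-0.08]], grip_force=60)

```text
t: 5.45
tool_pos: [0.5058, 0.1981, 0.0593]
tcp_rot: [[0.929, 0.369, 0.002], [0.369, -0.929, -0.0], [0.002, 0.001, -1.0]]
contact_force: [1.0, -0.1, 4.6]
opening: 0.531
```

```bash
python3 st.py
```

```text
5.45 [0.50582523 0.19813912 0.0592564 ] [ 0.97571083 -0.13701583  4.59061387] [-0.03915861 -0.29230869  0.3183967 ] 0.5314624483110544 yaw 21.65908535540897 77.9910579958817
```

Torque is now 0.32 N m and climbing steeply. The sleeve has turned 1.19 rad without slipping, so the bit is tight. I'll release it, then check.

carry_out(increments=[[0.6,0,0,0,0],[0.8,0,0,0,0],[1,0,0,0,0],[1,0,0,0,0],[1,0,0,0,0]], grip_force=20)

```text
t: 5.87
tool_pos: [0.5043, 0.198, 0.0582]
tcp_rot: [[0.93, 0.368, -0.001], [0.368, -0.93, -0.0], [-0.001, -0.0, -1.0]]
contact_force: [-0.1, 0.7, -0.8]
opening: 0.838
```

carry_out(increments=[[1,0,0,0,0],[1,0,0,0,0],[1,0,0,0,0],[1,0,0,0,0],[1,0,0,0,0]])

```text
t: 6.28
tool_pos: [0.505, 0.198, 0.0586]
tcp_rot: [[0.93, 0.368, -0.0], [0.368, -0.93, 0.0], [-0.0, -0.0, -1.0]]
contact_force: [0.8, 0.2, -0.3]
opening: 1.0
```

```bash
python3 st.py; python3 - <<'E'
from station import imaging
import cv2
s=imaging.snapshot("wrist");cv2.imwrite("pics/w6.png",s["color"][:,:,::-1])
E
```

```text
6.2833 [0.50499658 0.19800538 0.05864116] [ 0.8190758   0.18696853 -0.34090821] [ 0.06840438  0.06119898 -0.01635663] 1.000285563496198 yaw 21.596631404081993 78.02536283523612
```

View pics/w6.png

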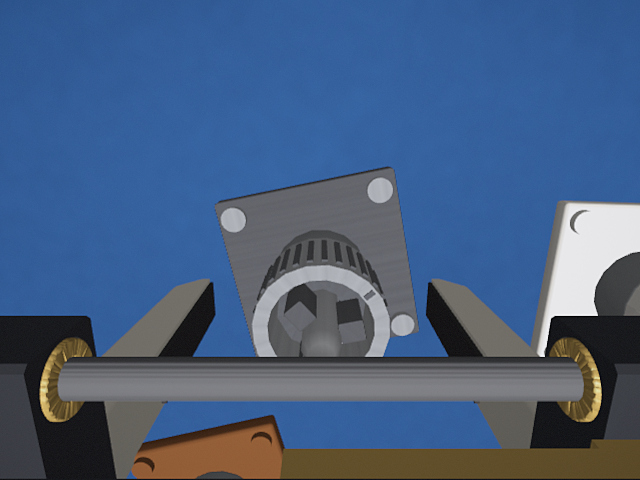

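Clear of the sleeve, which sprang back a little as the notch at (370,295) shows. I'll rise straight up, then step back toward −y so the wrist camera sees the chuck.

carry_out(increments=[[1,0,0,0.15,0],[1,0,0,0.35,0],[1,0,0,0.6,0],[1,0,0,0.8,0],[1,0,0,1,0]])

```text
t: 6.75
tool_pos: [0.5049, 0.198, 0.2105]
tcp_rot: [[0.93, 0.368, 0.001], [0.368, -0.93, 0.0], [0.001, 0.0, -1.0]]
contact_force: [1.3, -0.0, -0.2]
opening: 0.999
```

carry_out(increments=[[1,0,-0.1,0.1,0.15],[1,0,-0.2,0.18,0.3],[1,0,-0.3,0.18,0.45],[1,0,-0.3,0.18,0.6],[1,0,-0.3,0.18,0.75]])

```text
t: 7.17
tool_pos: [0.5051, 0.1522, 0.2362]
tcp_rot: [[0.565, 0.825, 0.001], [0.825, -0.565, -0.0], [0.0, 0.001, -1.0]]
contact_force: [0.1, 0.2, 0.8]
opening: 1.001
```

carry_out(increments=[[1,0,0,0,0.15],[1,0,0,0,0.3],[1,0,0,0,0.45],[1,0,0,0,0.6],[1,0,0,0,0.77]])

```text
t: 7.58
tool_pos: [0.5049, 0.153, 0.2356]
tcp_rot: [[0.003, 1.0, -0.0], [1.0, -0.003, -0.0], [-0.0, -0.0, -1.0]]
contact_force: [0.2, -0.1, -0.6]
opening: 1.0
```

```bash
python3 st.py; python3 - <<'E'
from h import *
from station import imaging
import cv2
s=imaging.snapshot("wrist");pickle.dump(s,open("pics/w7.pkl","wb"));a=s["color"][:,:,::-1]
x,y=[int(v) for v in proj(s,np.array([.505,.198,.072]))];print(x,y)
f=lambda i:cv2.resize(i,None,fx=4,fy=4,interpolation=cv2.INTER_CUBIC)
x=min(max(x,50),590);y=max(y,37)
sc=imaging.snapshot("scene")["color"][:,:,::-1];sd=imaging.snapshot("side")["color"][:,:,::-1]
cv2.imwrite("pics/w7.png",np.vstack([np.hstack([f(a[y-37:y+38,x-50:x+50]),f(sc[278:353,399:499])]),np.hstack([f(sc[246:321,164:264]),f(sd[296:371,210:310])])]))
print(x-50,y-37)
E
```

```text
7.5833 [0.50488911 0.15298407 0.23562867] [ 0.20212618 -0.06489387 -0.56647959] [ 0.00713272  0.00722223 -0.03433018] 1.0000712663725 yaw 89.8417095995031 4.891335156749624
322 163
272 126
```

View pics/w7.png

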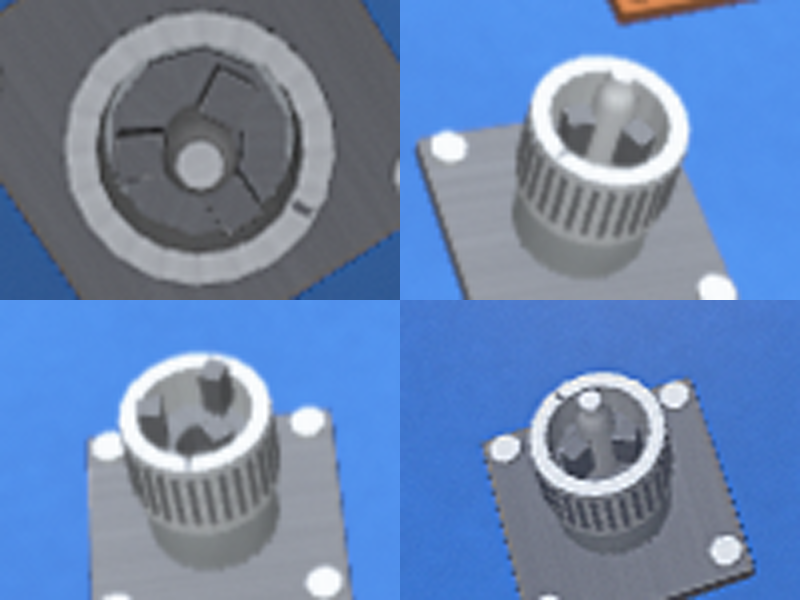

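The notch went from +29° to −31° in the overhead view, a net 60° (about 1.05 rad) clockwise. The jaws are against the bit, the bit is upright at the centre, and the empty chuck's notch hasn't moved. Handing in.

```bash
python3 -c "
from station import workorder;print(workorder.sign_off())"
```

```text
the job is handed in; nothing more can be done
None
```

I gripped the loaded chuck (the grey one at about x 0.505, y 0.198 m) by its sleeve and turned it about 68° (1.19 rad) clockwise without slipping. Then I opened the gripper, moved clear and handed the job in at about 7.7 s on the robot's clock; no verdict was reported.

- **Sleeve:** after release the notch showed a net turn of about 60° (about 1.05 rad), so it sprang back to about where the description says it stays.
- **Bit:** the final wrist, scene and side pictures show all three jaws against the bit, and the bit upright on the chuck's axis.
- **Empty chuck:** its notch is where it was at the start.
- **Less certain:** wrist torque readings were noisy, roughly ±0.14 N m at low load. They rose only to about 0.32 N m at the end of the turn, less than the 0.5 N m described for 1.2 rad. I judged tightness from the turn angle and the pictures; I couldn't measure the jaw force on the bit.

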